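# Vent a sample bottle for the autoclave

### The arm

A 6-joint arm with a two-finger parallel gripper is mounted at the origin on a cart in front of the work surface, level with it; the furniture and walls round the work are solid. World frame = base frame: x ahead of the robot, y to its left, z up, the work surface at z = 0. Lengths are in mm, angles in rad, forces in N, time in s.
With the tool pointing down it reaches from about 350 to 925 mm from the base axis. Payload 6.4 kg.
Tool frame: the origin (TCP) lies at the centre of the arm's flange, where the gripper is bolted on; the fingertips stand 199 mm ahead of it and the grasp point (between the pads) lies 180 mm ahead of it; z points along the fingers, y is the line along which they close (so a half turn about z gives the same grasp; the last joint's range is limited). The gripper opens to 94 mm and grips with 3 to 60 N. Pads are 16 mm wide; open, the fingers measure 119 mm over their backs; the gripper's body (75 mm by 177 mm) begins 78 mm behind the grasp point.
Start: joints at [1.012, 0.245, 1.558, -0, 1.339, -0.174], TCP at [243.992, 602.481, 404.655] pointing down, gripper open.
Joint ranges: [-3.13, 3.13], [-1.02, 2.26], [0.13, 2.54], [-0.95, 4.09], [0.21, 2.88], [-2.74, 2.74]. Speed limits (rad/s): [2.57, 2.57, 3.14, 3.14, 3.14, 3.14].

### API

Orientations are given as a unit quaternion [x, y, z, w].
In Python, from plant import state, read_camera, sign_off gives the robot as it stands.
- The arm moves only by the tool apply_moves, never from a script. Its argument "series" is a list of rows, each a list of 3 entries, a list of its own where there are three numbers: the closure, from -1 (fully open) to 1 (shut), so that 0 is half open, then the shift along the tool's x, y, z in units of 0.03 m (1.0 is 0.03 m), then the turn, a rotation vector about the tool's x, y, z in units of 4 degrees (1.0 is 4 degrees). In form: [[gripper, [tx, ty, tz], [wx, wy, wz]], ...]. A call has 1 to 20 rows; each row shifts and turns the commanded pose from where the row before left it, along the tool's axes as they then stand; what a row does not reach is not made up. A row lasts 1/12 s, in which the tool goes at most 41.7 mm and 7.16 degrees, less where a joint would pass 70% of its speed; a pose out of reach is approached as far as the arm can. A call with a number of a shift or a turn outside -1 to 1 is refused whole. A call with a gripper value outside its range is refused whole. The fingers move at their own pace and stop on an object; "grip_force" is the grip in N (left out, the last holds). Time passes only in rows, so rows that do not move let the fingers close. It gives the time, the measured TCP pose, the force, the opening and the grip force at its end, in the units of the state.
- state(): the state, without advancing time (a new reading comes with each control period).
- read_camera(name): name is "scene" or "top"; returns a dict with "frame" (480x640x3 uint8, red, green, blue), "vfov" (degrees; the focal length in pixels is half the picture's height over the tangent of half this angle, whatever the lens; pixels are square), "cx", "cy" (the principal point, pixels), "k1" (the pictures are not rectified: a ray, as slopes to the right and down, at radius r is drawn at 1 + k1 r^2 times it, then the intrinsics apply), "extrinsics" (4x4, takes a point from camera to world coordinates). Camera axes: x right, y up, looking along -z (the intrinsics and any distortion apply to the point x, -y, -z); pixel columns grow to the right and rows downward; lengths in mm; the calibration is good to about 2 mm. A picture is of the moment at which its call begins. There is no depth.
- sign_off(): hands the job in; it is judged then, once.
The state is a dict: "clock": time; "joints": joint angles; "joint_velocities": joint speeds; "effort": joint torques, N m; "ee_pos": TCP position; "ee_rot": TCP orientation; "contact_force": force on the tool from outside, world axes, zero at the start; "wrist_torque": the same for the moment, N m; "grip_width": finger opening in mm; "grip_force": force on a finger pad.
Only numpy, scipy, OpenCV 4.12 (cv2) and the standard library are available. Lean on these libraries where they do the work, as an engineer would, in place of code of your own. Each camera call takes 0.05 s, during which the arm holds its last target. There are 200 camera calls.

### The job

Get the square amber bottle ready for the autoclave: set it upright in the square pocket of the raised metal stand, pressed fully down onto the pocket floor, and there screw its loose black cap clockwise until it bottoms out. Then back the cap off a quarter turn so that the bottle can vent, and finish still gripping the cap there, with the bottle at rest and fully seated in the stand: do not let go at the end. Do not tip the bottle over, and leave the other things on the desk where they are.

Things in the scene. Friction and masses are not known exactly. Their poses are not given: they have to be found in the camera images.
- bottle: Square amber bottle, loose, about 0.19 kg with cap (varies by a third). Body 46 x 46 mm, 58 mm tall, then a sloping shoulder to 67 mm and a 31 mm wide neck with the black cap; about 104 mm tall in all. Origin at the centre of its underside; z up, x and y square to the flat sides. Starts upright on the desk. It can be carried by its cap (the thread does not run under its weight).
- cap: Ribbed black screw cap, 36 mm diameter, 28 mm tall, already caught on the bottle's thread; it cannot come off. Origin at the centre of its underside, which lies 74 mm above the bottle's underside when home and 4 mm higher for each turn unscrewed. z up; x points along the small raised grey mark on its top.
- cap_grip (a point): On the cap's axis, 16 mm above its underside and 12 mm below its top: a good height to grip it from above. The square body, wider than the cap, begins 16 mm below the cap's underside.
- cap_turn (a joint): How far the cap is unscrewed relative to the bottle: 0 rad home (hard stop), growing anticlockwise seen from above (loosening). Starts between 2.0 and 2.9. Right-hand thread; turning takes about 0.08 N m either way and the cap stays where left. On the bare desk the bottle would turn with the cap; in the stand it has about 0.07 rad of play either way.
- stand: Aluminium bottle stand, fixed to the desk: 96 x 96 x 8 mm foot, narrow 42 mm column, and a 72 x 72 mm square head whose rim is 75 mm above the desk. Origin at the centre of its underside; x and y square to its sides, z up. It may stand to the left or the right of the bottle.
- pocket (a point): Centre of the floor of the stand's square pocket, 60 mm above the desk, axes as the stand's. Pocket 49 x 49 mm, open at the top: straight walls to 11 mm above the floor, then a sloped lead-in that widens to about 60 mm at 15 mm above the floor. The bottle fits in any of its four quarter-turn positions.
- ocular: Black microscope eyepiece, 45 mm diameter, 61 mm tall, standing between the bottle and the stand. Origin at the centre of its underside. A bystander: leave it alone.
- tape_roll: Roll of beige tape lying flat, 77 mm diameter, 16 mm tall, near the front edge. Origin at the centre of its underside. A bystander: leave it alone.
- slide_mailer: Small blue flat box, 31 x 83 x 22 mm. Origin at the centre of its underside. A bystander: leave it alone.
- glass_jar: Open clear glass jar, 61 mm diameter, 60 mm tall, towards the right. Origin at the centre of its underside. A bystander: leave it alone.
- slide_tin: Flat grey tin, 54 x 83 x 19 mm, towards the right. Origin at the centre of its underside. A bystander: leave it alone.
- clear_rack: Clear plastic tube rack, 85 x 150 x 44 mm, behind on the left. Origin at the centre of its underside. A bystander: leave it alone.
- calculator: Black desk calculator, 165 x 125 x 49 mm, on the left. Origin at the centre of its underside. A bystander: leave it alone.
Not all that is in view belongs to the job. What is shaped like the bottle but turquoise or yellow is not meant.

How it is judged:
By the outcome, as a careful person would: the job done as asked, in the order asked, and still so for the second after the job is handed in, while the arm keeps its last pose, push and grip.
It also fails if it takes over 72 s, if anything falls off the work surface, if the arm or the gripper's body presses on something with over 40 N, if the wrist force passes 120 N, or if a joint passes its speed limit or range.

## Working session

There is one attempt and no reset: what is moved stays moved. The work goes in short steps, Python scripts to look and compute and a tool call to move; the robot and the scene stay as the last step left them, time stands still between calls to the robot, and variables do not carry over. Pictures are saved under pics/ and viewed, at most 10 in all, crops included, and the job is handed in when it is done.

Besides the shell and the picture viewer there is one more tool, called after "Request:" by a JSON object that holds its "op" and its "data", one argument or row to a line. apply_moves: Moves the arm, as the interface text tells. Its arguments: {"type":"object","properties":{"series":{"type":"array","items":{"type":"array"}},"grip_force":{"type":"number"}},"required":["series"]}

```bash
mkdir -p pics
python3 - <<'E'
from plant import *
import cv2,json
for n in("scene","top"):
    c=read_camera(n);cv2.imwrite(f"pics/{n}0.png",c["frame"][:,:,::-1]);print(n,{k:(v if k!='extrinsics' else [[round(float(x),4) for x in r] for r in v]) for k,v in c.items() if k!='frame'})
s=state();print(s)
E
```

```text
scene {'vfov': 44.63615364651507, 'cx': 330.85591652210877, 'cy': 231.39145766906478, 'k1': 0.036310068894283565, 'extrinsics': [[0.8606, 0.2473, -0.4452, -162.1574], [-0.5093, 0.4176, -0.7525, -1179.1224], [-0.0002, 0.8744, 0.4853, 816.132], [0.0, 0.0, 0.0, 1.0]]}
top {'vfov': 53.012461434313465, 'cx': 316.58654160427193, 'cy': 240.73783391380968, 'k1': -0.13324379923971344, 'extrinsics': [[-0.0059, 0.9929, -0.1191, 353.9201], [-0.9998, -0.0034, 0.021, -28.5564], [0.0205, 0.1192, 0.9927, 1406.5751], [0.0, 0.0, 0.0, 1.0]]}
{'clock': 0.1, 'joints': array([ 1.01192437e+00,  2.45733584e-01,  1.55886551e+00,  1.99529654e-05,
        1.33865980e+00, -1.74125395e-01]), 'joint_velocities': array([-0.00092241, -0.00198758, -0.00407737, -0.00108853, -0.0011322 ,
       -0.00143202]), 'effort': array([-4.15149771e-04, -4.16912341e+01, -3.15526414e+01,  6.86042919e-02,
        3.09605221e-02, -6.10271309e-05]), 'ee_pos': array([243.86509588, 602.31114731, 403.67637158]), 'ee_rot': array([ 1.91191127e-01,  9.81552474e-01, -7.74311014e-04, -3.07609456e-04]), 'contact_force': array([-0.28042432, -0.67679985,  0.11692244]), 'wrist_torque': array([ 0.00677539, -0.00363245,  0.02932688]), 'grip_force': 0.0, 'grip_width': 93.96208551066006}
```

View pics/scene0.png

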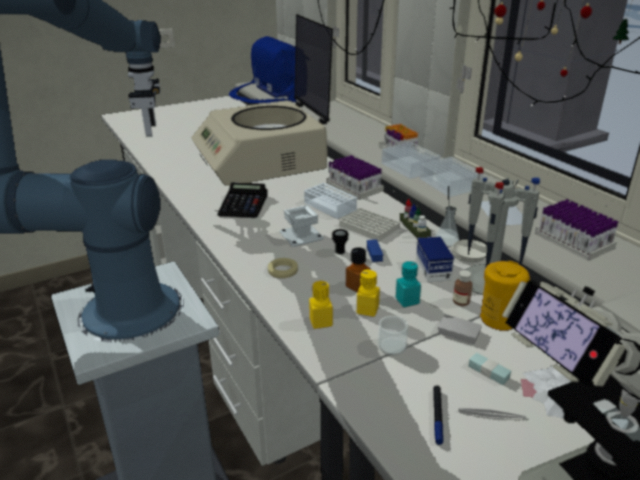

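View pics/top0.png

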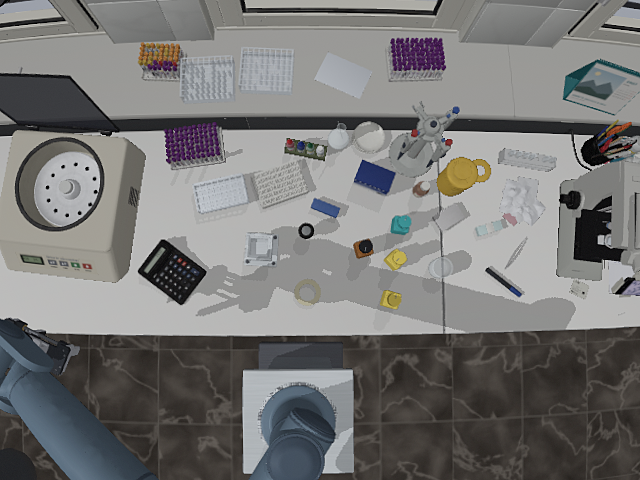

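Scene view: the amber bottle with a black cap is at (357,270) and the stand at (300,225). Top view: bottle at (364,248), stand at (262,249), ocular at (306,230).

Things that could be taken for the bottle, by scene pixel: yellow (320,305), yellow (368,293), turquoise (408,285), and the small round brown vial with a white cap (463,288). My choice is the amber one with the black cap at (357,270). I'll check it in a close crop.

```bash
cat > h.py <<'E'
import numpy as np,cv2
from plant import *
def K(c):
    f=240/np.tan(np.radians(c["vfov"]/2));return f
def ray(c,uv):
    f=K(c);d=np.array([(uv[0]-c["cx"])/f,(uv[1]-c["cy"])/f]);p=d.copy()
    for _ in range(20):p=d/(1+c["k1"]*(p@p))
    E=np.array(c["extrinsics"]);return E[:3,3],E[:3,:3]@np.array([p[0],-p[1],-1])
def onz(c,uv,z):
    o,d=ray(c,uv);return (o+d*(z-o[2])/d[2])[:2]
def proj(c,P):
    E=np.array(c["extrinsics"]);q=E[:3,:3].T@(np.array(P,float)-E[:3,3]);p=np.array([q[0],-q[1]])/-q[2]
    return p*(1+c["k1"]*(p@p))*K(c)+[c["cx"],c["cy"]]
def crop(c,x,y,w,h,k):
    return cv2.resize(c["frame"][y:y+h,x:x+w,::-1],None,fx=k,fy=k,interpolation=cv2.INTER_NEAREST)
E
python3 - <<'E'
from h import *
t=read_camera("top");s=read_camera("scene")
a=crop(t,240,215,50,60,8);b=crop(t,342,215,50,60,8)
cc=crop(s,335,235,50,60,8) ;d=crop(s,275,200,50,60,8)
im=cv2.resize(np.vstack([np.hstack([a,b]),np.hstack([d,cc])]),(500,600),interpolation=cv2.INTER_AREA)
cv2.imwrite("pics/c1.png",np.hstack([a,b]));cv2.imwrite("pics/c2.png",np.hstack([d,cc]))
E
```

```text
(no output)
```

View pics/c1.png

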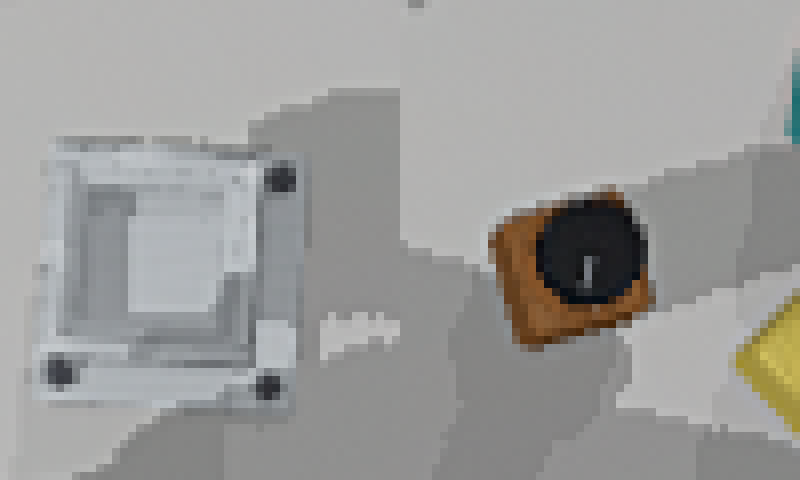

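View pics/c2.png

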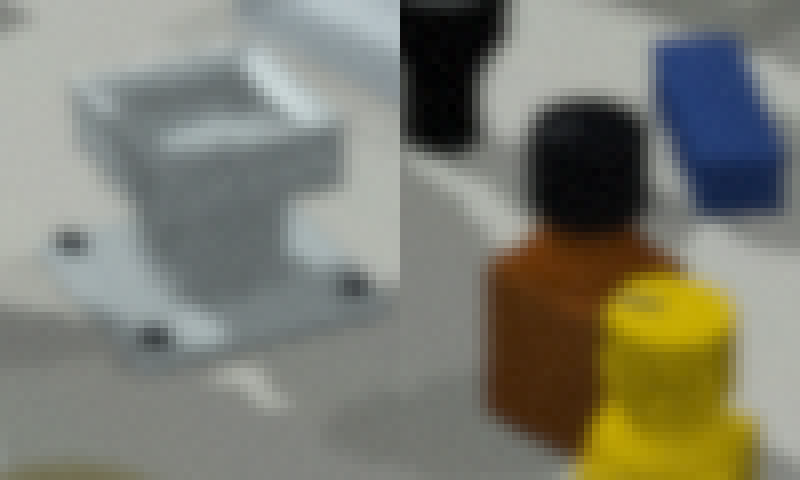

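Crop c1 confirms the choice: amber square body with a black cap and grey mark, cap centre near top pixel (365.5,246) and body rotated about 19°. The stand's foot holes are at top (247,261), (273,263) and (275,237), and its square pocket is open and empty. In c2 the scene view agrees, with foot holes at (284,230), (294,242) and (319,236).

```bash
cat > m.py <<'E'
from h import *
def up(c,x,y,w,h):return cv2.resize(c["frame"][y:y+h,x:x+w],None,fx=8,fy=8,interpolation=cv2.INTER_CUBIC).astype(int)
def px(p,x,y):return (np.asarray(p,float)+.5)/8-.5+[x,y]
def big(m):
    n,l,s,ce=cv2.connectedComponentsWithStats(m.astype(np.uint8));return l==1+np.argmax(s[1:,4])
E
python3 - <<'E'
from m import *
t=read_camera("top");s=read_camera("scene")
# cap
I=up(t,342,215,40,60);blk=big(I.max(2)<60);c=cv2.findContours(blk.astype(np.uint8),0,1)[0][0]
(cc,r)=cv2.minEnclosingCircle(c);M=np.argwhere(blk).mean(0)[::-1]
print("cap top",onz(t,px(cc,342,215),103),onz(t,px(M,342,215),103),r/8)
J=I;am=big((J[:,:,0]-J[:,:,2]>45)|(J.max(2)<60))
c=cv2.findContours(am.astype(np.uint8),0,1)[0][0][:,0]
w=np.array([onz(t,px(p,342,215),30) for p in c],np.float32)
print("body",cv2.minAreaRect(w))
# left & bottom base edges
for a,b in(((490,240),(525,350)),((525,350),(652,300))):
    a=np.array(a)-[400,0];b=np.array(b)-[400,0];d=(b-a)/np.linalg.norm(b-a);u=(c-a)@d;v=np.abs((c-a)@[-d[1],d[0]])
    q=c[(u>.15*np.linalg.norm(b-a))&(u<.85*np.linalg.norm(b-a))&(v<12)]
    P=np.array([onz(t,px(p,342,215),0) for p in q],np.float32);L=cv2.fitLine(P,2,0,.01,.01).ravel();print("edge",len(q),np.degrees(np.arctan2(L[1],L[0]))%90,L[2:])
# scene cap: axis by middle
I=up(s,345,240,25,30);b=big(I.max(2)<60);ys,xs=np.nonzero(b);print("scene cap px",px((xs.mean(),ys.mean()),345,240))
sc=px((xs.mean(),ys.mean()),345,240)
E0,d0=ray(s,sc);print("scene ray at z=89.5",onz(s,sc,89.5))
# stand holes
def hole(c,x,y):
    x0,y0=x-3,y-3;I=up(c,x0,y0,8,8).sum(2).astype(float);W=np.clip(np.percentile(I,60)*.8-I,0,None);yy,xx=np.mgrid[:64,:64];return px(((W*xx).sum()/W.sum(),(W*yy).sum()/W.sum()),x0,y0)
for c,n,H in((t,"top",((247,261),(273,263),(275,237))),(s,"scene",((283,230),(294,242),(319,235)))):
    P=np.array([onz(c,hole(c,*h),8) for h in H]);print(n,P.round(1).tolist(),"c",((P[0]+P[2])/2).round(1),"ang",[np.degrees(np.arctan2(*(P[i]-P[j])[::-1]))%90 for i,j in((0,1),(1,2))],[np.linalg.norm(P[i]-P[j]) for i,j in((0,1),(1,2))])
# head corners at 75
for p in((50,140),(258,155),(255,365),(45,348)):
    print("head",onz(t,np.array(p)/8-.5+[240,215],75).round(1))
E
```

```text
cap top [ 495.13181606 -189.74413606] [ 495.43607723 -189.4382566 ] 7.07851505279541
body ((497.4827575683594, -192.55224609375), (47.041263580322266, 54.32204055786133), 14.59756088256836)
edge 78 14.829074 [ 490.4165  -170.52094]
edge 92 15.845848 [ 478.01797 -201.4081 ]
scene cap px [358.10118492 256.10944853]
scene ray at z=89.5 [ 498.57662915 -189.7071456 ]
top [[463.0, 144.5], [457.1, 68.9], [533.1, 64.5]] c [498.  104.5] ang [np.float64(85.53643663991622), np.float64(86.70745670116875)] [np.float64(75.80059975745004), np.float64(76.19973802461347)]
scene [[467.1, 150.8], [460.8, 74.4], [538.0, 71.1]] c [502.5 111. ] ang [np.float64(85.296031054517), np.float64(87.591408849462)] [np.float64(76.70279684784673), np.float64(77.22402717694862)]
head [539. 141.]
head [533.4  68.2]
head [460.   68.9]
head [466.1 141.9]
```

Request:
{"op": "apply_moves", "data": {
  "series": [
    [-1, [-0.7, -0.9, 0], [0, 0, 0]],
    [-1, [-0.7, -0.9, 0], [0, 0, 0]],
    [-1, [-0.7, -0.9, 0], [0, 0, 0]],
    [-1, [-0.7, -0.9, 0], [0, 0, 0]],
    [-1, [-0.7, -0.9, 0], [0, 0, 0]],
    [-1, [-0.7, -0.9, 0], [0, 0, 0]],
    [-1, [-0.7, -0.9, 0], [0, 0, 0]],
    [-1, [-0.7, -0.9, 0], [0, 0, 0]],
    [-1, [-0.7, -0.9, 0], [0, 0, 0]],
    [-1, [-0.7, -0.9, 0], [0, 0, 0]],
    [-1, [-0.7, -0.9, 0], [0, 0, 0]],
    [-1, [-0.7, -0.9, 0], [0, 0, 0]],
    [-1, [-0.7, -0.9, 0], [0, 0, 0]],
    [-1, [-0.7, -0.9, 0], [0, 0, 0]],
    [-1, [-0.7, -0.9, 0], [0, 0, 0]],
    [-1, [-0.7, -0.9, 0], [0, 0, 0]],
    [-1, [-0.7, -0.9, 0], [0, 0, 0]],
    [-1, [-0.7, -0.9, 0], [0, 0, 0]],
    [-1, [-0.7, -0.9, 0], [0, 0, 0]],
    [-1, [-0.7, -0.9, 0], [0, 0, 0]]
  ]
}}

```text
clock: 1.97
ee_pos: [430.6, -57.5, 404.9]
ee_rot: [0.191, 0.982, -0.0, 0.0]
contact_force: [0.3, -0.8, 0.1]
grip_width: 93.9
grip_force: 0.0
```

Request:
{"op": "apply_moves", "data": {
  "series": [
    [-1, [0, 0, 0], [0, 0, 1]],
    [-1, [0, 0, 0], [0, 0, 1]],
    [-1, [0, 0, 0], [0, 0, 1]],
    [-1, [0, 0, 0], [0, 0, 1]],
    [-1, [0, 0, 0], [0, 0, 1]],
    [-1, [0, 0, 0], [0, 0, 1]],
    [-1, [0, 0, 0], [0, 0, 1]],
    [-1, [0, 0, 0], [0, 0, 1]],
    [-1, [0, 0, 0], [0, 0, 1]],
    [-1, [0, 0, 0], [0, 0, 1]],
    [-1, [0, 0, 0], [0, 0, 1]],
    [-1, [0, 0, 0], [0, 0, 1]],
    [-1, [0, 0, 0], [0, 0, 0]]
  ]
}}

```text
clock: 3.05
ee_pos: [430.5, -55.7, 404.7]
ee_rot: [0.574, 0.819, 0.0, 0.0]
contact_force: [0.7, -0.3, 0.3]
grip_width: 94.1
grip_force: 0.0
```

```bash
cat > go.py <<'E'
import sys;from m import *
from scipy.spatial.transform import Rotation as R
def rel(target,psi=None):
    s=state();A=R.from_quat(s["ee_rot"]);d=A.inv().apply(np.array(target)-s["ee_pos"]);y=A.as_matrix()[:,1];p=np.degrees(np.arctan2(y[1],y[0]))
    print("clock",round(s["clock"],2),"pos",s["ee_pos"].round(1),"psi",round(p,2),"z",A.as_matrix()[:,2].round(4),"j6",s["joints"][5].round(3),"F",s["contact_force"].round(1),"T",s["wrist_torque"].round(3),"grip",round(s["grip_width"],1),round(s["grip_force"],1))
    print("tool shift units",(d/30).round(3), "" if psi is None else "turn units wz %.2f"%((p-psi)/4))
if __name__=="__main__":
    a=[float(x) for x in sys.argv[1:]];rel(a[:3],a[3] if len(a)>3 else None)
E
python3 go.py 496.5 -189.6 271.5 20
```

```text
clock 3.05 pos [430.5 -55.7 404.7] psi 19.89 z [ 2.e-04 -1.e-04 -1.e+00] j6 -0.738 F [ 0.7 -0.3  0.3] T [-0.041  0.03   0.016] grip 94.1 0.0
tool shift units [-4.946  0.549  4.441] turn units wz -0.03
```

Request:
{"op": "apply_moves", "data": {
  "series": [
    [-0.3, [-0.9, 0.1, 0], [0, 0, 0]],
    [-0.3, [-0.9, 0.1, 0], [0, 0, 0]],
    [-0.3, [-0.9, 0.1, 0], [0, 0, 0]],
    [-0.3, [-0.9, 0.1, 0], [0, 0, 0]],
    [-0.3, [-0.9, 0.1, 0], [0, 0, 0]],
    [-0.3, [-0.446, 0.049, 0], [0, 0, 0]],
    [-0.3, [0, 0, 0], [0, 0, -1]],
    [-0.3, [0, 0, 0], [0, 0, -1]],
    [-0.3, [0, 0, 0], [0, 0, -1]],
    [-0.3, [0, 0, 0], [0, 0, -1]],
    [-0.3, [0, 0, 0], [0, 0, -1]],
    [-0.3, [0, 0, 0], [0, 0, -1]],
    [-0.3, [0, 0, 0], [0, 0, -1]],
    [-0.3, [0, 0, 0], [0, 0, -1]],
    [-0.3, [0, 0, 0], [0, 0, -1]],
    [-0.3, [0, 0, 0], [0, 0, -1]],
    [-0.3, [0, 0, 0], [0, 0, -1]]
  ]
}}

```text
clock: 4.47
ee_pos: [496.6, -189.0, 404.6]
ee_rot: [0.223, 0.975, 0.0, -0.0]
contact_force: [-0.3, -1.4, -0.4]
grip_width: 61.1
grip_force: 0.0
```

Request:
{"op": "apply_moves", "data": {
  "series": [
    [-0.3, [0, 0, 0], [0, 0, -1]],
    [-0.3, [0, 0, 0], [0, 0, -1]],
    [-0.3, [0, 0, 0], [0, 0, -1]],
    [-0.3, [0, 0, 0], [0, 0, -1]],
    [-0.3, [0, 0, 0], [0, 0, -1]],
    [-0.3, [0, 0, 0], [0, 0, -1]],
    [-0.3, [0, 0, 0], [0, 0, -1]],
    [-0.3, [0, 0, 0], [0, 0, -1]],
    [-0.3, [0, 0, 0], [0, 0, -1]],
    [-0.3, [0, 0, 0], [0, 0, -1]],
    [-0.3, [0, 0, 0], [0, 0, -1]],
    [-0.3, [0, 0, 0.8], [0, 0, -0.5]],
    [-0.3, [0, 0, 0.8], [0, 0, 0]],
    [-0.3, [0, 0, 0.8], [0, 0, 0]],
    [-0.3, [0, 0, 0], [0, 0, 0]],
    [-0.3, [0, 0, 0], [0, 0, 0]]
  ]
}}

```text
clock: 5.8
ee_pos: [496.3, -189.0, 331.8]
ee_rot: [-0.174, 0.985, 0.001, -0.001]
contact_force: [-0.3, 0.5, 0.4]
grip_width: 61.2
grip_force: 0.0
```

```bash
python3 go.py 496.5 -189.6 271.5 110
python3 - <<'E'
from m import *
t=read_camera("top");s=read_camera("scene")
cv2.imwrite("pics/c3.png",np.hstack([crop(t,335,215,60,60,6),crop(s,330,215,60,60,6)]))
E
```

```text
clock 5.8 pos [ 496.3 -189.   331.8] psi 110.01 z [-0.0026  0.0018 -1.    ] j6 -2.498 F [-0.3  0.5  0.4] T [ 0.052  0.015 -0.034] grip 61.2 0.0
tool shift units [-2.00e-03 -2.50e-02  2.01e+00] turn units wz 0.00
```

View pics/c3.png

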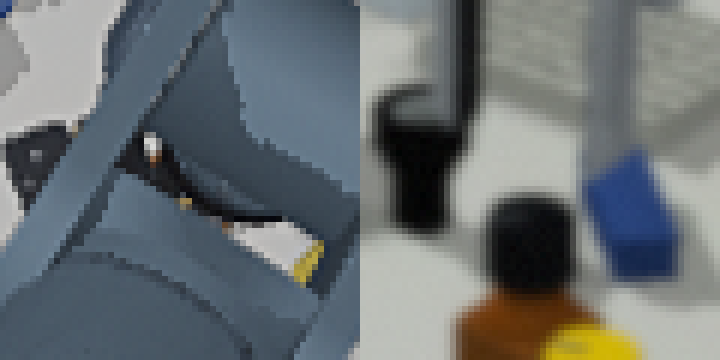

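The arm hides the bottle in the top view. In the scene crop the two fingers, at about (346,230) and (371,240), straddle the cap at (359,256) evenly. I'll descend and do a gentle centring grip.

Request:
{"op": "apply_moves", "data": {
  "series": [
    [-0.3, [0, 0, 0.5], [0, 0, 0]],
    [-0.3, [0, 0, 0.5], [0, 0, 0]],
    [-0.3, [0, 0, 0.5], [0, 0, 0]],
    [-0.3, [0, 0, 0.5], [0, 0, 0]],
    [-0.3, [0, 0, 0], [0, 0, 0]],
    [0.4, [0, 0, 0], [0, 0, 0]],
    [0.4, [0, 0, 0], [0, 0, 0]],
    [0.4, [0, 0, 0], [0, 0, 0]],
    [0.4, [0, 0, 0], [0, 0, 0]],
    [0.4, [0, 0, 0], [0, 0, 0]],
    [0.4, [0, 0, 0], [0, 0, 0]]
  ],
  "grip_force": 4
}}

```text
clock: 6.82
ee_pos: [497.1, -189.9, 273.8]
ee_rot: [-0.173, 0.985, -0.001, 0.001]
contact_force: [0.4, -0.1, 2.9]
grip_width: 36.1
grip_force: 4.0
```

```bash
python3 go.py 496.5 -189.6 271.5 110
```

```text
clock 6.82 pos [ 497.1 -189.9  273.8] psi 109.95 z [ 0.002  -0.0015 -1.    ] j6 -2.497 F [ 0.4 -0.1  2.9] T [-0.066 -0.05  -0.043] grip 36.1 4.0
tool shift units [0.017 0.016 0.077] turn units wz -0.01
```

Request:
{"op": "apply_moves", "data": {
  "series": [
    [-0.3, [0, 0, 0], [0, 0, 0]],
    [-0.3, [0, 0, 0], [0, 0, 0]],
    [-0.3, [0, 0, 0], [0, 0, 0]],
    [-0.3, [0, 0, 0], [0, 0, 0]],
    [-0.3, [0, 0, 0], [0, 0, 1]],
    [-0.3, [0, 0, 0], [0, 0, 1]],
    [-0.3, [0, 0, 0], [0, 0, 1]],
    [-0.3, [0, 0, 0], [0, 0, 1]],
    [-0.3, [0, 0, 0], [0, 0, 1]],
    [-0.3, [0, 0, 0], [0, 0, 1]],
    [-0.3, [0, 0, 0], [0, 0, 1]],
    [-0.3, [0, 0, 0], [0, 0, 1]],
    [-0.3, [0, 0, 0], [0, 0, 1]],
    [-0.3, [0, 0, 0], [0, 0, 1]],
    [-0.3, [0, 0, 0], [0, 0, 1]],
    [-0.3, [0, 0, 0], [0, 0, 1]],
    [-0.3, [0, 0, 0], [0, 0, 1]]
  ]
}}

```text
clock: 8.23
ee_pos: [496.6, -189.5, 272.4]
ee_rot: [0.278, 0.961, 0.0, -0.0]
contact_force: [0.0, 0.2, -0.3]
grip_width: 61.1
grip_force: 0.0
```

Request:
{"op": "apply_moves", "data": {
  "series": [
    [-0.3, [0, 0, 0], [0, 0, 1]],
    [-0.3, [0, 0, 0], [0, 0, 1]],
    [-0.3, [0, 0, 0], [0, 0, 1]],
    [-0.3, [0, 0, 0], [0, 0, 1]],
    [-0.3, [0, 0, 0], [0, 0, 1]],
    [-0.3, [0, 0, 0], [0, 0, 1]],
    [-0.3, [0, 0, 0], [0, 0, 1]],
    [-0.3, [0, 0, 0], [0, 0, 1]],
    [-0.3, [0, 0, 0], [0, 0, 1]],
    [-0.3, [0, 0, 0], [0, 0, 0.5]],
    [-0.3, [0, 0, 0], [0, 0, 0]],
    [0.5, [0, 0, 0], [0, 0, 0]],
    [0.5, [0, 0, 0], [0, 0, 0]],
    [0.5, [0, 0, 0], [0, 0, 0]],
    [0.5, [0, 0, 0], [0, 0, 0]],
    [0.5, [0, 0, 0], [0, 0, 0]],
    [0.5, [0, 0, 0], [0, 0, 0]]
  ],
  "grip_force": 30
}}

```text
clock: 9.65
ee_pos: [496.8, -189.5, 272.7]
ee_rot: [0.574, 0.819, 0.0, 0.0]
contact_force: [1.6, 0.6, 0.6]
grip_width: 35.6
grip_force: 30.0
```

```bash
python3 go.py 499 106 400 91
```

```text
clock 9.65 pos [ 496.8 -189.5  272.7] psi 19.96 z [ 5.e-04  1.e-04 -1.e+00] j6 -0.926 F [1.6 0.6 0.6] T [ 0.021 -0.147  0.002] grip 35.6 30.0
tool shift units [ 9.233  3.434 -4.243] turn units wz -17.76
```

Request:
{"op": "apply_moves", "data": {
  "series": [
    [0.5, [0, 0, -0.3], [0, 0, 0]],
    [0.5, [0, 0, -0.5], [0, 0, 0]],
    [0.5, [0, 0, -0.6], [0, 0, 0]],
    [0.5, [0, 0, -0.6], [0, 0, 0]],
    [0.5, [0, 0, -0.6], [0, 0, 0]],
    [0.5, [0, 0, -0.5], [0, 0, 0]],
    [0.5, [0, 0, -0.3], [0, 0, 0]],
    [0.5, [0.3, 0.1, 0], [0, 0, 0]],
    [0.5, [0.6, 0.22, 0], [0, 0, 0]],
    [0.5, [0.8, 0.3, 0], [0, 0, 0]],
    [0.5, [0.8, 0.3, 0], [0, 0, 0]],
    [0.5, [0.8, 0.3, 0], [0, 0, 0]],
    [0.5, [0.8, 0.3, 0], [0, 0, 0]],
    [0.5, [0.8, 0.3, 0], [0, 0, 0]],
    [0.5, [0.8, 0.3, 0], [0, 0, 0]],
    [0.5, [0.8, 0.3, 0], [0, 0, 0]],
    [0.5, [0.8, 0.3, 0], [0, 0, 0]],
    [0.5, [0.8, 0.3, 0], [0, 0, 0]],
    [0.5, [0.7, 0.25, 0], [0, 0, 0]],
    [0.5, [0.43, 0.16, 0], [0, 0, 0]]
  ]
}}

```text
clock: 11.32
ee_pos: [497.8, 108.3, 373.2]
ee_rot: [0.573, 0.819, -0.001, -0.001]
contact_force: [0.3, 0.4, -2.4]
grip_width: 35.7
grip_force: 30.0
```

Request:
{"op": "apply_moves", "data": {
  "series": [
    [0.5, [0, 0, 0], [0, 0, -1]],
    [0.5, [0, 0, 0], [0, 0, -1]],
    [0.5, [0, 0, 0], [0, 0, -1]],
    [0.5, [0, 0, 0], [0, 0, -1]],
    [0.5, [0, 0, 0], [0, 0, -1]],
    [0.5, [0, 0, 0], [0, 0, -1]],
    [0.5, [0, 0, 0], [0, 0, -1]],
    [0.5, [0, 0, 0], [0, 0, -1]],
    [0.5, [0, 0, 0], [0, 0, -1]],
    [0.5, [0, 0, 0], [0, 0, -1]],
    [0.5, [0, 0, 0], [0, 0, -1]],
    [0.5, [0, 0, 0], [0, 0, -1]],
    [0.5, [0, 0, 0], [0, 0, -1]],
    [0.5, [0, 0, 0], [0, 0, -1]],
    [0.5, [0, 0, 0], [0, 0, -1]],
    [0.5, [0, 0, 0], [0, 0, -1]],
    [0.5, [0, 0, 0], [0, 0, -1]],
    [0.5, [0, 0, 0], [0, 0, -0.8]],
    [0.5, [0, 0, 0], [0, 0, 0]],
    [0.5, [0, 0, 0], [0, 0, 0]]
  ]
}}

```text
clock: 12.98
ee_pos: [498.4, 106.2, 373.6]
ee_rot: [-0.009, 1.0, 0.0, -0.001]
contact_force: [-0.4, -0.1, -2.0]
grip_width: 35.3
grip_force: 30.0
```

```bash
python3 go.py 499 106 372 91
python3 - <<'E'
from m import *
t=read_camera("top");s=read_camera("scene")
cv2.imwrite("pics/c4.png",np.hstack([crop(t,225,205,75,85,5),crop(s,265,165,75,85,5)]))
print(proj(s,(499,106,99)),proj(s,(499,106,75)))
E
```

```text
clock 12.98 pos [498.4 106.2 373.6] psi 91.09 z [-2.1e-03  1.0e-04 -1.0e+00] j6 -1.603 F [-0.4 -0.1 -2. ] T [ 0.029 -0.042 -0.042] grip 35.3 30.0
tool shift units [-0.021 -0.008  0.053] turn units wz 0.02
[299.82328626 204.84228521] [300.04879142 212.60329159]
```

View pics/c4.png

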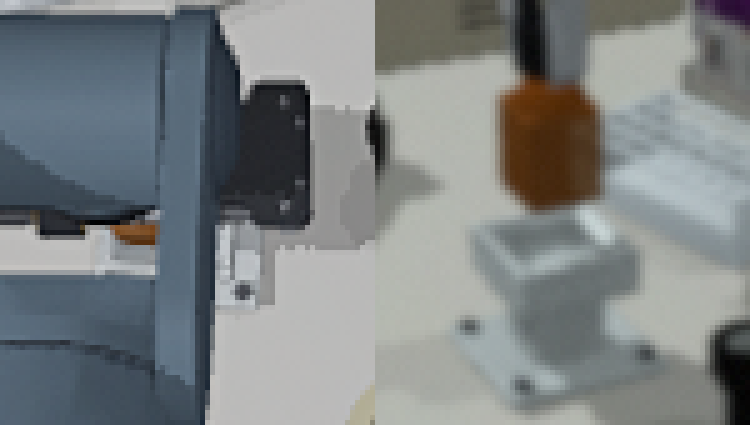

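Scene crop: the held bottle hangs upright above the stand, with its centre at about (300,193) and the stand's head at about (301,216), square to it. It is aligned to within about 2 mm, so I'll descend.

Request:
{"op": "apply_moves", "data": {
  "series": [
    [0.5, [-0.05, 0, 0.2], [0, 0, 0]],
    [0.5, [0, 0, 0.3], [0, 0, 0]],
    [0.5, [0, 0, 0.25], [0, 0, 0]],
    [0.5, [0, 0, 0.1], [0, 0, 0]],
    [0.5, [0, 0, 0.1], [0, 0, 0]],
    [0.5, [0, 0, 0.1], [0, 0, 0]],
    [0.5, [0, 0, 0], [0, 0, 0]],
    [0.5, [0, 0, 0], [0, 0, 0]]
  ]
}}

```text
clock: 13.75
ee_pos: [500.3, 105.9, 342.9]
ee_rot: [-0.01, 1.0, 0.0, -0.0]
contact_force: [-0.0, -0.6, -2.4]
grip_width: 35.7
grip_force: 30.0
```

```bash
python3 go.py 500 106 332.5 91
```

```text
clock 13.75 pos [500.3 105.9 342.9] psi 91.15 z [-7.e-04  0.e+00 -1.e+00] j6 -1.604 F [-0.  -0.6 -2.4] T [0.049 0.197 0.004] grip 35.7 30.0
tool shift units [0.011 0.004 0.348] turn units wz 0.04
```

Request:
{"op": "apply_moves", "data": {
  "series": [
    [0.5, [0, 0, 0.06], [0, 0, 0]],
    [0.5, [0, 0, 0.06], [0, 0, 0]],
    [0.5, [0, 0, 0.06], [0, 0, 0]],
    [0.5, [0, 0, 0], [0, 0, 0]]
  ]
}}

```text
clock: 14.08
ee_pos: [500.3, 105.9, 337.4]
ee_rot: [-0.01, 1.0, 0.0, -0.0]
contact_force: [-1.5, 0.9, -1.5]
grip_width: 35.6
grip_force: 30.0
```

```bash
python3 go.py 500 106 332.5 91
```

```text
clock 14.08 pos [500.3 105.9 337.4] psi 91.15 z [-5.e-04  0.e+00 -1.e+00] j6 -1.604 F [-1.5  0.9 -1.5] T [ 0.077  0.247 -0.005] grip 35.6 30.0
tool shift units [0.009 0.004 0.162] turn units wz 0.04
```

Request:
{"op": "apply_moves", "data": {
  "series": [
    [0.5, [0.02, 0.01, 0.06], [0, 0, 0]],
    [0.5, [0, 0, 0.06], [0, 0, 0]],
    [0.5, [0, 0, 0.06], [0, 0, 0]],
    [0.5, [0, 0, 0], [0, 0, 0]],
    [0.5, [0, 0, 0], [0, 0, 0]]
  ]
}}

```text
clock: 14.5
ee_pos: [499.9, 106.2, 332.6]
ee_rot: [-0.01, 1.0, 0.0, 0.0]
contact_force: [-1.3, 1.0, 0.3]
grip_width: 35.4
grip_force: 30.0
```

```bash
python3 go.py 500 106 332.5 91
```

```text
clock 14.5 pos [499.9 106.2 332.6] psi 91.16 z [ 5.e-04  1.e-04 -1.e+00] j6 -1.604 F [-1.3  1.   0.3] T [0.144 0.397 0.016] grip 35.4 30.0
tool shift units [-0.002 -0.007  0.005] turn units wz 0.04
```

Request:
{"op": "apply_moves", "data": {
  "series": [
    [0.5, [0.02, 0.02, 0.03], [0, 0, 0]],
    [0.5, [0, 0, 0.03], [0, 0, 0]],
    [0.5, [0, 0, 0], [0, 0, 0]],
    [0.5, [0, 0, 0], [0, 0, 0]]
  ]
}}

```text
clock: 14.83
ee_pos: [499.7, 106.7, 332.3]
ee_rot: [-0.01, 1.0, -0.0, 0.001]
contact_force: [-5.1, 0.5, 8.4]
grip_width: 35.8
grip_force: 30.0
```

```bash
python3 go.py 500 106 332.5 91
```

```text
clock 14.83 pos [499.7 106.7 332.3] psi 91.17 z [ 2.1e-03 -6.0e-04 -1.0e+00] j6 -1.603 F [-5.1  0.5  8.4] T [-0.104  0.747 -0.039] grip 35.8 30.0
tool shift units [-0.008 -0.025 -0.005] turn units wz 0.04
```

Request:
{"op": "apply_moves", "data": {
  "series": [
    [0.5, [0.05, 0, 0], [0, 0, 0]],
    [0.5, [0, 0, 0], [0, 0, 0]],
    [0.5, [0, 0, 0], [0, 0, 0]]
  ]
}}

```text
clock: 15.08
ee_pos: [498.6, 106.7, 332.3]
ee_rot: [-0.01, 1.0, -0.0, 0.002]
contact_force: [-0.4, 0.4, 5.7]
grip_width: 35.5
grip_force: 30.0
```

```bash
python3 go.py 500 106 332.5 91
```

```text
clock 15.08 pos [498.6 106.7 332.3] psi 91.15 z [ 4.9e-03 -3.0e-04 -1.0e+00] j6 -1.603 F [-0.4  0.4  5.7] T [-0.066 -0.041  0.029] grip 35.5 30.0
tool shift units [-0.045 -0.024 -0.005] turn units wz 0.04
```

Request:
{"op": "apply_moves", "data": {
  "series": [
    [0.5, [0, 0, 0.0015], [0, 0, 1]],
    [0.5, [0, 0, 0.0015], [0, 0, 1]],
    [0.5, [0, 0, 0.0015], [0, 0, 1]],
    [0.5, [0, 0, 0.0015], [0, 0, 1]],
    [0.5, [0, 0, 0.0015], [0, 0, 1]],
    [0.5, [0, 0, 0.0015], [0, 0, 1]],
    [0.5, [0, 0, 0.0015], [0, 0, 1]],
    [0.5, [0, 0, 0.0015], [0, 0, 1]],
    [0.5, [0, 0, 0.0015], [0, 0, 1]],
    [0.5, [0, 0, 0.0015], [0, 0, 1]]
  ]
}}

```text
clock: 15.92
ee_pos: [498.7, 106.9, 331.9]
ee_rot: [0.334, 0.943, 0.001, 0.002]
contact_force: [-0.2, 1.7, 5.8]
grip_width: 35.7
grip_force: 30.0
```

```bash
python3 go.py 498.6 106.7 332.5 91
```

```text
clock 15.92 pos [498.7 106.9 331.9] psi 50.96 z [ 4.8e-03  5.0e-04 -1.0e+00] j6 -0.901 F [-0.2  1.7  5.8] T [0.182 0.015 0.095] grip 35.7 30.0
tool shift units [-0.001 -0.006 -0.019] turn units wz -10.01
```

Request:
{"op": "apply_moves", "data": {
  "series": [
    [0.5, [0, 0, 0.0015], [0, 0, 1]],
    [0.5, [0, 0, 0.0015], [0, 0, 1]],
    [0.5, [0, 0, 0.0015], [0, 0, 1]],
    [0.5, [0, 0, 0.0015], [0, 0, 1]],
    [0.5, [0, 0, 0.0015], [0, 0, 1]],
    [0.5, [0, 0, 0.0015], [0, 0, 1]],
    [0.5, [0, 0, 0.0015], [0, 0, 1]],
    [0.5, [0, 0, 0.0015], [0, 0, 1]],
    [0.5, [0, 0, 0.0015], [0, 0, 1]],
    [0.5, [0, 0, 0.0015], [0, 0, 1]],
    [0.5, [0, 0, 0.0015], [0, 0, 1]],
    [0.5, [0, 0, 0.0015], [0, 0, 1]],
    [0.5, [0, 0, 0.0015], [0, 0, 1]],
    [0.5, [0, 0, 0.0015], [0, 0, 1]],
    [0.5, [0, 0, 0.0015], [0, 0, 1]],
    [0.5, [0, 0, 0.0015], [0, 0, 1]],
    [0.5, [0, 0, 0.0015], [0, 0, 1]]
  ]
}}

```text
clock: 17.33
ee_pos: [498.9, 107.0, 331.3]
ee_rot: [0.804, 0.594, 0.003, 0.001]
contact_force: [1.8, 2.7, 5.7]
grip_width: 35.6
grip_force: 30.0
```

```bash
python3 go.py 498.6 106.7 332.5 91
```

```text
clock 17.33 pos [498.9 107.  331.3] psi -17.05 z [ 0.0061  0.0014 -1.    ] j6 0.286 F [1.8 2.7 5.7] T [ 0.429 -0.144  0.092] grip 35.6 30.0
tool shift units [-0.013 -0.005 -0.04 ] turn units wz -27.01
```

Request:
{"op": "apply_moves", "data": {
  "series": [
    [0.5, [0, 0, 0.0015], [0, 0, 1]],
    [0.5, [0, 0, 0.0015], [0, 0, 1]],
    [0.5, [0, 0, 0.0015], [0, 0, 1]],
    [0.5, [0, 0, 0.0015], [0, 0, 1]]
  ]
}}

```text
clock: 17.67
ee_pos: [498.9, 107.0, 331.2]
ee_rot: [0.879, 0.477, 0.003, 0.001]
contact_force: [1.8, 2.0, 5.8]
grip_width: 35.7
grip_force: 30.0
```

```bash
python3 go.py 498.6 106.7 332.5 91
```

```text
clock 17.67 pos [498.9 107.  331.2] psi -33.05 z [ 0.0064  0.0013 -1.    ] j6 0.565 F [1.8 2.  5.8] T [ 0.463 -0.325  0.099] grip 35.7 30.0
tool shift units [-0.014 -0.003 -0.045] turn units wz -31.01
```

Request:
{"op": "apply_moves", "data": {
  "series": [
    [0.5, [0, 0, 0.0015], [0, 0, 1]],
    [0.5, [0, 0, 0.0015], [0, 0, 1]],
    [0.5, [0, 0, 0.0015], [0, 0, 1]]
  ]
}}

```text
clock: 17.92
ee_pos: [499.0, 107.0, 331.0]
ee_rot: [0.924, 0.382, 0.003, 0.001]
contact_force: [2.3, 1.9, 5.2]
grip_width: 35.1
grip_force: 30.0
```

```bash
python3 go.py 498.6 106.7 332.5 91
```

```text
clock 17.92 pos [499. 107. 331.] psi -45.05 z [ 0.0066  0.0012 -1.    ] j6 0.774 F [2.3 1.9 5.2] T [ 0.447 -0.29   0.122] grip 35.1 30.0
tool shift units [-0.015 -0.002 -0.049] turn units wz -34.01
```

Request:
{"op": "apply_moves", "data": {
  "series": [
    [0.5, [0, 0, 0.0015], [0, 0, 1]],
    [0.5, [0, 0, 0.0015], [0, 0, 1]]
  ]
}}

```text
clock: 18.08
ee_pos: [499.0, 107.0, 331.0]
ee_rot: [0.948, 0.317, 0.003, 0.001]
contact_force: [2.4, 1.8, 6.2]
grip_width: 35.8
grip_force: 30.0
```

```bash
python3 go.py 498.6 106.7 332.5 91
```

```text
clock 18.08 pos [499. 107. 331.] psi -53.05 z [ 0.0067  0.0011 -1.    ] j6 0.914 F [2.4 1.8 6.2] T [ 0.363 -0.326  0.079] grip 35.8 30.0
tool shift units [-0.015 -0.001 -0.051] turn units wz -36.01
```

Request:
{"op": "apply_moves", "data": {
  "series": [
    [0.5, [0, 0, 0.0015], [0, 0, 1]],
    [0.5, [0, 0, 0.0015], [0, 0, 1]],
    [0.5, [0, 0, 0.0015], [0, 0, 1]]
  ]
}}

```text
clock: 18.33
ee_pos: [498.7, 106.6, 330.7]
ee_rot: [0.976, 0.217, 0.002, 0.001]
contact_force: [-1.8, -2.4, 7.9]
grip_width: 35.5
grip_force: 30.0
```

```bash
python3 go.py 498.6 106.7 332.5 91
```

```text
clock 18.33 pos [498.7 106.6 330.7] psi -64.93 z [ 0.0047 -0.0014 -1.    ] j6 1.122 F [-1.8 -2.4  7.9] T [-0.458  0.529  0.693] grip 35.5 30.0
tool shift units [-0.002 -0.005 -0.061] turn units wz -38.98
```

Request:
{"op": "apply_moves", "data": {
  "series": [
    [0.5, [0, 0, 0], [0, 0, 0.25]],
    [0.5, [0, 0, 0], [0, 0, 0]]
  ]
}}

```text
clock: 18.5
ee_pos: [498.7, 106.5, 330.7]
ee_rot: [0.978, 0.21, 0.002, 0.001]
contact_force: [0.2, -1.9, 6.9]
grip_width: 35.6
grip_force: 30.0
```

```bash
python3 go.py 498.6 106.7 332.5 91
```

```text
clock 18.5 pos [498.7 106.5 330.7] psi -65.79 z [ 0.0044 -0.0017 -1.    ] j6 1.137 F [ 0.2 -1.9  6.9] T [-0.418  0.262  0.348] grip 35.6 30.0
tool shift units [ 0.001 -0.007 -0.061] turn units wz -39.20
```

Torque jumped from 0.09 to 0.69 N m and then the cap slipped in the grip, so it has bottomed out. I'll start backing off in small steps, watching the torque to see the bottle's play in the pocket.

```bash
cat > tq.py <<'E'
from h import *
T=[]
for _ in range(5):
    read_camera("scene");s=state();T.append(np.r_[s["wrist_torque"],s["contact_force"]])
y=2*np.arctan2(s["ee_rot"][1],s["ee_rot"][0])
print(round(s["clock"],2),"psi",round(np.degrees(y)-90,2),"mean T,F",np.mean(T,0).round(3),s["ee_pos"].round(1))
E
python3 tq.py
```

```text
18.75 psi -65.78 mean T,F [-0.363  0.243  0.319 -0.303 -1.939  6.829] [498.7 106.5 330.7]
```

Request:
{"op": "apply_moves", "data": {
  "series": [
    [0.5, [0, 0, 0], [0, 0, -0.5]],
    [0.5, [0, 0, 0], [0, 0, 0]]
  ]
}}

```text
clock: 18.92
ee_pos: [498.7, 106.4, 330.7]
ee_rot: [0.974, 0.227, 0.002, 0.001]
contact_force: [0.2, -1.5, 5.9]
grip_width: 35.6
grip_force: 30.0
```

```bash
python3 tq.py
```

```text
19.17 psi -63.84 mean T,F [-0.375  0.158  0.029  0.742 -2.111  6.756] [498.7 106.4 330.7]
```

Request:
{"op": "apply_moves", "data": {
  "series": [
    [0.5, [0, 0, 0], [0, 0, -0.5]],
    [0.5, [0, 0, 0], [0, 0, 0]]
  ]
}}

```text
clock: 19.33
ee_pos: [498.8, 106.5, 330.7]
ee_rot: [0.97, 0.244, 0.002, 0.001]
contact_force: [0.6, -1.0, 6.2]
grip_width: 35.2
grip_force: 30.0
```

```bash
python3 tq.py
```

```text
19.58 psi -61.85 mean T,F [-0.147  0.077  0.044  0.742 -0.789  6.057] [498.8 106.6 330.7]
```

Request:
{"op": "apply_moves", "data": {
  "series": [
    [0.5, [0, 0, 0], [0, 0, -0.5]],
    [0.5, [0, 0, 0], [0, 0, 0]]
  ]
}}

```text
clock: 19.75
ee_pos: [498.8, 106.6, 330.7]
ee_rot: [0.965, 0.261, 0.002, 0.001]
contact_force: [0.5, -0.1, 5.9]
grip_width: 35.1
grip_force: 30.0
```

```bash
python3 tq.py
```

```text
20.0 psi -59.85 mean T,F [-6.000e-03  7.600e-02  2.200e-02  5.940e-01  4.800e-02  6.212e+00] [498.8 106.7 330.7]
```

Request:
{"op": "apply_moves", "data": {
  "series": [
    [0.5, [0, 0, 0], [0, 0, -0.5]],
    [0.5, [0, 0, 0], [0, 0, 0]]
  ]
}}

```text
clock: 20.17
ee_pos: [498.8, 106.7, 330.7]
ee_rot: [0.961, 0.277, 0.002, 0.001]
contact_force: [0.2, -0.5, 6.0]
grip_width: 35.1
grip_force: 30.0
```

```bash
python3 tq.py
```

```text
20.42 psi -57.85 mean T,F [-1.000e-03  8.400e-02  2.400e-02  6.130e-01 -4.530e-01  6.501e+00] [498.8 106.6 330.7]
```

Request:
{"op": "apply_moves", "data": {
  "series": [
    [0.5, [0, 0, 0], [0, 0, -0.5]],
    [0.5, [0, 0, 0], [0, 0, 0]]
  ]
}}

```text
clock: 20.58
ee_pos: [498.8, 106.6, 330.7]
ee_rot: [0.956, 0.294, 0.002, 0.001]
contact_force: [0.3, 0.1, 6.5]
grip_width: 35.1
grip_force: 30.0
```

```bash
python3 tq.py
```

```text
20.83 psi -55.85 mean T,F [ 0.011  0.094  0.02   0.43  -0.053  7.024] [498.7 106.7 330.7]
```

Request:
{"op": "apply_moves", "data": {
  "series": [
    [0.5, [0, 0, 0], [0, 0, -0.5]],
    [0.5, [0, 0, 0], [0, 0, 0]]
  ]
}}

```text
clock: 21.0
ee_pos: [498.8, 106.7, 330.7]
ee_rot: [0.951, 0.311, 0.002, 0.001]
contact_force: [1.2, 0.3, 6.9]
grip_width: 35.4
grip_force: 30.0
```

```bash
python3 tq.py
```

```text
21.25 psi -53.85 mean T,F [0.03  0.115 0.039 0.271 0.084 6.209] [498.7 106.7 330.7]
```

Request:
{"op": "apply_moves", "data": {
  "series": [
    [0.5, [0, 0, 0], [0, 0, -0.5]],
    [0.5, [0, 0, 0], [0, 0, 0]]
  ]
}}

```text
clock: 21.42
ee_pos: [498.8, 106.7, 330.8]
ee_rot: [0.945, 0.327, 0.002, 0.001]
contact_force: [-0.2, 0.1, 6.3]
grip_width: 35.5
grip_force: 30.0
```

```bash
python3 tq.py
```

```text
21.67 psi -51.85 mean T,F [ 3.100e-02  1.480e-01  6.000e-03  4.480e-01 -7.900e-02  6.609e+00] [498.8 106.7 330.8]
```

Request:
{"op": "apply_moves", "data": {
  "series": [
    [0.5, [0, 0, -0.001], [0, 0, -0.5]],
    [0.5, [0, 0, -0.001], [0, 0, -0.5]]
  ]
}}

```text
clock: 21.83
ee_pos: [498.8, 106.7, 330.8]
ee_rot: [0.933, 0.36, 0.002, 0.001]
contact_force: [-0.2, 0.2, 6.7]
grip_width: 35.7
grip_force: 30.0
```

```bash
python3 tq.py
```

```text
22.08 psi -47.85 mean T,F [ 0.035  0.124 -0.017  0.389  0.091  6.676] [498.7 106.7 330.8]
```

Request:
{"op": "apply_moves", "data": {
  "series": [
    [0.5, [0, 0, -0.001], [0, 0, -0.5]],
    [0.5, [0, 0, -0.001], [0, 0, -0.5]]
  ]
}}

```text
clock: 22.25
ee_pos: [498.7, 106.7, 330.8]
ee_rot: [0.92, 0.393, 0.002, 0.001]
contact_force: [0.5, 1.8, 6.8]
grip_width: 35.3
grip_force: 30.0
```

```bash
python3 tq.py
```

```text
22.5 psi -43.85 mean T,F [0.039 0.148 0.012 0.326 0.111 7.094] [498.7 106.7 330.8]
```

Request:
{"op": "apply_moves", "data": {
  "series": [
    [0.5, [0, 0, -0.0015], [0, 0, -1]],
    [0.5, [0, 0, -0.0015], [0, 0, -1]],
    [0.5, [0, 0, -0.0015], [0, 0, -1]]
  ]
}}

```text
clock: 22.75
ee_pos: [498.7, 106.7, 331.0]
ee_rot: [0.873, 0.487, 0.002, 0.001]
contact_force: [0.2, 1.1, 7.7]
grip_width: 35.4
grip_force: 30.0
```

```bash
python3 go.py 498.6 106.7 331 40;python3 tq.py
```

```text
clock 22.75 pos [498.7 106.7 331. ] psi -31.68 z [ 4.6e-03  3.0e-04 -1.0e+00] j6 0.541 F [0.2 1.1 7.7] T [ 0.011  0.186 -0.048] grip 35.4 30.0
tool shift units [-0.003 -0.002 -0.001] turn units wz -17.92
23.0 psi -31.84 mean T,F [0.115 0.173 0.063 0.026 0.808 6.834] [498.7 106.8 331. ]
```

Request:
{"op": "apply_moves", "data": {
  "series": [
    [0.5, [0, 0, -0.0015], [0, 0, -1]],
    [0.5, [0, 0, -0.0015], [0, 0, -1]],
    [0.5, [0, 0, -0.0015], [0, 0, -1]]
  ]
}}

```text
clock: 23.25
ee_pos: [498.6, 106.8, 331.1]
ee_rot: [0.818, 0.576, 0.002, 0.001]
contact_force: [-0.8, 1.1, 6.9]
grip_width: 35.6
grip_force: 30.0
```

```bash
python3 go.py 498.6 106.7 331 40
```

```text
clock 23.25 pos [498.6 106.8 331.1] psi -19.67 z [ 4.3e-03  3.0e-04 -1.0e+00] j6 0.331 F [-0.8  1.1  6.9] T [ 0.098  0.273 -0.105] grip 35.6 30.0
tool shift units [-0.003 -0.001  0.003] turn units wz -14.92
```

Request:
{"op": "apply_moves", "data": {
  "series": [
    [0.5, [0, 0, -0.02], [0, 0, 0]],
    [0.5, [0, 0, -0.02], [0, 0, 0]],
    [0.5, [0, 0, 0], [0, 0, 0]]
  ]
}}

```text
clock: 23.5
ee_pos: [498.3, 106.7, 331.3]
ee_rot: [0.819, 0.574, 0.001, 0.001]
contact_force: [2.4, 0.2, 3.8]
grip_width: 35.1
grip_force: 30.0
```

```bash
python3 tq.py
```

```text
23.75 psi -19.86 mean T,F [ 0.048 -0.479  0.043  2.473  0.478  5.367] [498.3 106.7 331.2]
```

Request:
{"op": "apply_moves", "data": {
  "series": [
    [0.5, [0, 0.015, -0.025], [0, 0, 0]],
    [0.5, [0, 0, -0.025], [0, 0, 0]],
    [0.5, [0, 0, 0], [0, 0, 0]]
  ]
}}

```text
clock: 24.0
ee_pos: [497.9, 106.5, 331.3]
ee_rot: [0.818, 0.575, -0.001, -0.0]
contact_force: [1.5, 0.2, 0.3]
grip_width: 35.6
grip_force: 30.0
```

```bash
python3 tq.py
```

```text
24.25 psi -19.85 mean T,F [-0.116 -0.269  0.011  1.534 -0.369  0.185] [497.9 106.5 331.4]
```

Request:
{"op": "apply_moves", "data": {
  "series": [
    [0.5, [0, 0.015, -0.0015], [0, 0, -1]],
    [0.5, [0, 0, -0.0015], [0, 0, -1]],
    [0.5, [0, 0, -0.0015], [0, 0, -1]],
    [0.5, [0, 0, -0.0015], [0, 0, -1]],
    [0.5, [0, 0, -0.0015], [0, 0, -1]],
    [0.5, [0, 0, -0.0015], [0, 0, -1]],
    [0.5, [0, 0, -0.0015], [0, 0, -1]],
    [0.5, [0, 0, -0.0015], [0, 0, -1]]
  ]
}}

```text
clock: 24.92
ee_pos: [498.1, 106.6, 331.7]
ee_rot: [0.627, 0.779, -0.001, -0.001]
contact_force: [-0.2, -0.3, 1.0]
grip_width: 35.5
grip_force: 30.0
```

```bash
python3 go.py 498.6 106.7 331 33; python3 tq.py
```

```text
clock 24.92 pos [498.1 106.6 331.7] psi 12.33 z [-2.6e-03  5.0e-04 -1.0e+00] j6 -0.228 F [-0.2 -0.3  1. ] T [-0.007  0.05  -0.046] grip 35.5 30.0
tool shift units [0.001 0.018 0.022] turn units wz -5.17
25.17 psi 12.07 mean T,F [ 0.086  0.116  0.008 -0.581  0.64  -0.03 ] [498.2 106.5 331.7]
```

Request:
{"op": "apply_moves", "data": {
  "series": [
    [0.5, [0, 0, -0.0015], [0, 0, -1]],
    [0.5, [0, 0, -0.0015], [0, 0, -1]],
    [0.5, [0, 0, -0.0015], [0, 0, -1]]
  ]
}}

```text
clock: 25.42
ee_pos: [498.5, 106.4, 331.9]
ee_rot: [0.543, 0.84, -0.0, -0.0]
contact_force: [1.6, -0.6, -2.7]
grip_width: 35.4
grip_force: 30.0
```

```bash
python3 go.py 498.6 106.7 331 33
```

```text
clock 25.42 pos [498.5 106.4 331.9] psi 24.27 z [-1.e-04 -1.e-04 -1.e+00] j6 -0.436 F [ 1.6 -0.6 -2.7] T [-0.102 -0.283 -0.084] grip 35.4 30.0
tool shift units [0.008 0.009 0.031] turn units wz -2.18
```

Request:
{"op": "apply_moves", "data": {
  "series": [
    [0.5, [0, 0, -0.0015], [0, 0, -1]],
    [0.5, [0, 0, -0.0015], [0, 0, -1]],
    [0.5, [0, 0, 0], [0, 0, -0.25]]
  ]
}}

```text
clock: 25.67
ee_pos: [498.5, 106.4, 332.1]
ee_rot: [0.476, 0.88, -0.0, -0.0]
contact_force: [2.0, -0.5, -2.4]
grip_width: 35.3
grip_force: 30.0
```

```bash
python3 go.py 498.6 106.7 331 33; python3 tq.py
```

```text
clock 25.67 pos [498.5 106.4 332.1] psi 33.19 z [-2.e-04 -2.e-04 -1.e+00] j6 -0.592 F [ 2.  -0.5 -2.4] T [-0.07  -0.214 -0.005] grip 35.3 30.0
tool shift units [0.007 0.01  0.035] turn units wz 0.05
25.92 psi 33.08 mean T,F [-0.09  -0.236 -0.006  0.627 -0.011 -2.399] [498.4 106.4 332.1]
```

Request:
{"op": "apply_moves", "data": {
  "series": [
    [0.5, [0, 0, 0.02], [0, 0, 0]],
    [0.5, [0, 0, 0.02], [0, 0, 0]],
    [0.5, [0, 0, 0.02], [0, 0, 0]],
    [0.5, [0, 0, 0.01], [0, 0, 0]],
    [0.5, [0, 0, 0], [0, 0, 0]],
    [0.5, [0, 0, 0], [0, 0, 0]]
  ]
}}

```text
clock: 26.42
ee_pos: [498.8, 106.3, 331.7]
ee_rot: [0.476, 0.879, -0.0, 0.0]
contact_force: [-2.9, -2.0, 6.1]
grip_width: 35.8
grip_force: 30.0
```

```bash
python3 go.py 498.6 106.7 331 33; python3 tq.py
python3 - <<'E'
from m import *
s=read_camera("scene");t=read_camera("top")
cv2.imwrite("pics/c5.png",np.hstack([crop(s,265,165,75,85,6)]))
cv2.imwrite("pics/t5.png",t["frame"][:,:,::-1])
E
```

```text
clock 26.42 pos [498.8 106.3 331.7] psi 33.15 z [ 3.e-04 -7.e-04 -1.e+00] j6 -0.591 F [-2.9 -2.   6.1] T [-0.431  0.571 -0.01 ] grip 35.8 30.0
tool shift units [0.015 0.001 0.022] turn units wz 0.04
26.67 psi 33.14 mean T,F [-0.383  0.567 -0.071 -3.103 -1.561  6.583] [498.8 106.3 331.7]
```

View pics/c5.png

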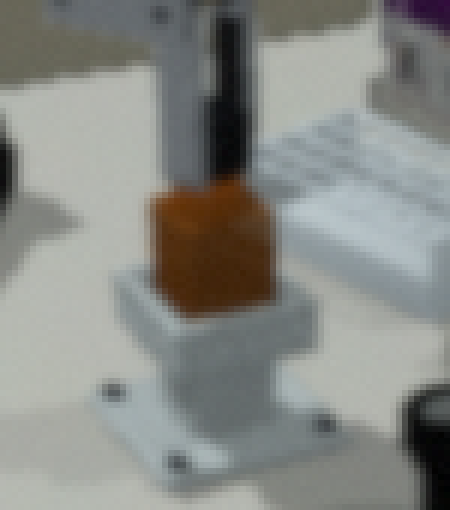

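View pics/t5.png

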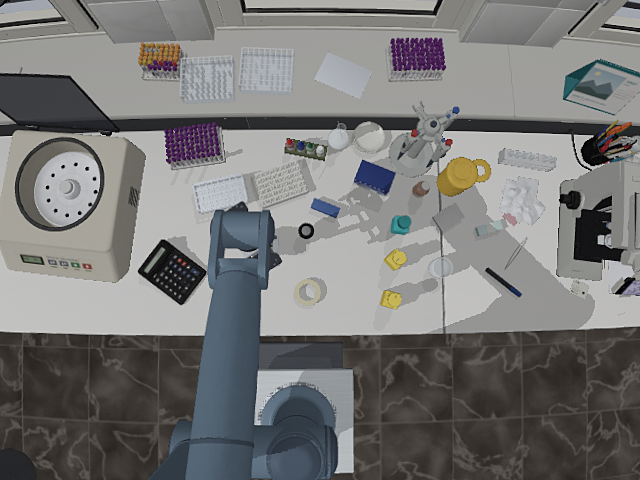

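The bottle sits deep in the pocket at scene crop centre (215,250), upright and square, and the bystanders in the top view are where they were. I'll relieve the small sideways load, settle and hand in.

Request:
{"op": "apply_moves", "data": {
  "series": [
    [0.5, [0, -0.02, 0], [0, 0, 0]],
    [0.5, [0, 0, 0], [0, 0, 0]],
    [0.5, [0, 0, 0], [0, 0, 0]],
    [0.5, [0, 0, 0], [0, 0, 0]],
    [0.5, [0, 0, 0], [0, 0, 0]]
  ]
}}

```text
clock: 27.18
ee_pos: [498.5, 106.1, 331.7]
ee_rot: [0.476, 0.879, 0.0, 0.001]
contact_force: [-1.6, -0.1, 5.1]
grip_width: 35.5
grip_force: 30.0
```

```bash
python3 tq.py; python3 -c "
from plant import *
print(sign_off())"
```

```text
27.43 psi 33.14 mean T,F [-0.176  0.254 -0.058 -0.872 -0.491  5.129] [498.5 106.1 331.7]
the job is handed in; nothing more can be done
None
```

I handed the job in at 27 s: the amber bottle is seated in the stand, and its cap was screwed to the stop, then backed off about a quarter turn and is still gripped; that angle assumes the full 0.14 rad of pocket play, which I did not measure.

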